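# Set a multimeter's range dial by fingertip and switch it to direct voltage

## Task

Get the yellow multimeter in its bench dock ready for checking the blue battery pack. Pushing with a fingertip, turn the meter's click-stop dial to volts, which is the second click anticlockwise from the dial's clockwise end position (the end position is off). Once the dial is there, and not before, press the blue key below the display fully down and let it come up again, which switches the meter to direct voltage; do not grasp or lift anything, leave the meter lying in its dock and leave the things around it where they are.

Things in the scene. Friction and masses are not known exactly. Their poses are not given: they have to be found in the camera images.
- meter: yellow-edged hand multimeter, 172 mm long (its x) by 84 mm wide (its y), loose, face up in the dock. Origin under its centre, 3 mm above the worktop; x points along its length from the three jacks (user's side) to the display, y left, z up. The flat face is 34 mm above the origin. The dial's centre is at x -8, y 0 mm; the blue key at x 25.5, y -24.5 mm
- meter_dial (a joint): angle of the dial, rad, positive anticlockwise seen from above, 0 with the pointer towards the display (meter's +x). It clicks every 0.524 rad (30 degrees) and rests at -2.356 (clockwise end, off), -1.833, -1.309 (volts), -0.785, -0.262, 0.262 and so on to 2.356; hard stops at -2.46 and 2.46. At the start it rests one to five clicks anticlockwise of volts
- dial_axis (a point): point on the dial's axis at the height of the ridge's top. The dial is a black disc 40 mm across, top 41 mm above the meter's origin, with an upright straight ridge right across its centre: 36 mm long, 8 mm wide, top 48 mm above the meter's origin (7 mm above the disc)
- dial_pointer (a point): top of the ridge at its pointer end (white line), 18 mm from the axis. Leaving a click takes about 0.04 N m (about 3 N against the ridge's side 14 mm from the axis), less further on; half way to the next position (0.26 rad) the dial snaps on to it by itself, ahead of the finger
- meter_key (a joint): travel of the blue key in m: 0 up, 0.003 fully down (it then stops hard). Spring key, 1.5 N at first touch, 3.3 N fully down; it comes up by itself
- key_top (a point): centre of the top of the blue key, which measures 8.5 mm (along the meter's x) by 14.5 mm, its top 39 mm above the meter's origin and 5 mm above the face; it is pressed straight down. It lies 41 mm from the dial's axis, towards the display and to the right
- dock: fixed bench dock: aluminium plate 206x112x3 mm screwed to the worktop, with four black corner brackets 18 mm high round the meter, 1.5 mm play on every side. Origin under its centre, axes as the meter's
- battery_pack: blue shrink-wrapped pair of cells, 64x36x18 mm, lying to the right of the dock; bystander, to be left alone; origin under its centre
- junction_box: small grey plastic enclosure, 56x95x32 mm, left of the work; bystander; origin under its centre
- red_driver: screwdriver with red handle, 173 mm long, 28 mm high, left of the work; bystander; origin under its middle
- solder_spool: grey spool of solder wire, 62 mm across, 45 mm high, left of the work; bystander; origin under its centre
- bnc_tee: small silvery coaxial T-adapter, 28x47x14 mm, right of the work; bystander; origin under its centre
- hex_keys: folding hex key set in a red holder, 92 mm long, 22 mm wide and high, behind the work beside the trackball; bystander; origin under the middle

How it is judged:
On the way, in this order (a step that is already met when the one before it is completed fails the run):
1. the dial rests at volts, two clicks anticlockwise from its clockwise end (value of joint meter_dial between -1.429 and -1.189 rad), for 0.3 s.
2. then the blue key is pressed fully down, the dial still at volts (all of step 1 and value of joint meter_key above 0.0024 m), for 0.05 s.
At the end, for the whole second after the job is handed in: The dial rests at volts (-1.309 rad, within 0.12 rad), the blue key is up again (within 0.7 mm), and the meter lies still and flat in its dock (within 5 mm of its place, tilted less than 0.04 rad) (all of step 1 and value of joint meter_key below 0.0007 m and velocity of joint meter_dial between -0.1 and 0.1 rad/s and horizontal distance between meter and dock below 0.005 m and z of meter in the frame of dock below 0.006 m and angle between meter's own z axis and vertical below 0.04 rad and linear speed of meter below 0.02 m/s); the robot touches nothing.
It fails at once if the blue key is pressed while the dial is not at volts (value of joint meter_key above 0.0012 m and not (value of joint meter_dial between -1.429 and -1.189 rad)).
It fails at once if the meter is lifted (8 mm or more) or tipped (more than 0.1 rad) (z of meter in the frame of dock above 0.011 m or angle between meter's own z axis and vertical above 0.1 rad).
It fails at once if a bystander is lifted or pushed more than 20 mm (distance of any of battery_pack, junction_box, red_driver, solder_spool, bnc_tee, hex_keys from where it was at the start of the episode above 0.02 m).
It also fails if it takes over 45 s, if anything falls off the work surface, if the arm or the gripper's body presses on something with over 40 N, if the wrist force passes 120 N, or if a joint passes its speed limit or range.

## Robot

A 6-joint arm with a two-finger parallel gripper is mounted at the origin on a cart in front of the work surface, level with it; the furniture and walls round the work are solid. World frame = base frame: x ahead of the robot, y to its left, z up, the work surface at z = 0. Lengths are in m, angles in rad, forces in N, time in s.
With the tool pointing down it reaches from about 0.275 to 1 m from the base axis. Payload 8.4 kg.
Tool frame: the origin (TCP) lies on the centre line of the jaws, within the pads' length; the fingertips stand manip.tips_ahead ahead of it and the grasp point (between the pads) lies 6 mm ahead of it (manip.tips_ahead is the distance from the TCP to the fingertips, in m); z points along the fingers, y is the line along which they close (so a half turn about z gives the same grasp; the last joint's range is limited). The gripper opens to 85 mm and grips with 20 to 120 N. Pads are 22 mm wide; open, the fingers measure 114 mm over their backs; the gripper's body (76 mm by 85 mm) begins 54 mm behind the grasp point. The pads swing forward as they close: fully open they stand 13 mm farther back than shut.
Start: joints at [1.336, 0.353, 1.633, -0, 1.155, -0.002], TCP at [0.144, 0.608, 0.256] pointing down, gripper open.
Joint ranges: [-2.63, 2.63], [-0.92, 2.1], [0.06, 2.66], [-1.3, 4.44], [0, 2.69], [-3.02, 3.02]. Speed limits (rad/s): [2.22, 2.22, 2.79, 3.14, 3.14, 3.14].

## Interface

Orientations are given as a rotation vector (axis times angle).
In Python, from bench import manip gives the robot as it stands.
- The arm moves only by the tool arm_command, never from a script. Its argument "rows" is a list of rows, each a list of 5 numbers: the shift along the tool's x, y, z in mm, then the turn about the tool's z in degrees, then the finger opening in mm, from 0 to 85.4. In form: [[dx, dy, dz, turn, gripper], ...]. A call has 1 to 12 rows; each row shifts and turns the commanded pose from where the row before left it, along the tool's axes as they then stand; what a row does not reach is not made up. A row lasts 1/10 s, in which the tool goes at most 50 mm and 8.59 degrees, less where a joint would pass 70% of its speed; a pose out of reach is approached as far as the arm can. A call with a gripper value outside its range is refused whole. The fingers move at their own pace and stop on an object; "squeeze" is the grip in N (left out, the last holds). Time passes only in rows, so rows that do not move let the fingers close. It gives the time, the measured TCP pose, the force, the opening and the grip force at its end, in the units of the state.
- manip.get_obs(): the state, without advancing time (a new reading comes with each control period).
- manip.snapshot(name): name is "scene" or "top" or "wrist"; returns a dict with "image" (400x640x3 uint8, blue, green, red), "intrinsics" (3x3 intrinsics, pixels), "k1" (the pictures are not rectified: a ray, as slopes to the right and down, at radius r is drawn at 1 + k1 r^2 times it, then the intrinsics apply), "rvec" (rotation vector, rad) and "tvec" (3), from world to camera coordinates, as OpenCV has them; the wrist camera has in their place "mount" (4x4, takes a point from camera to tool coordinates, whose origin is the TCP and whose axes are the flange's). Camera axes: x right, y down, z forward; pixel columns grow to the right and rows downward; lengths in m; the calibration is good to about 2 mm. A picture is of the moment at which its call begins: read the wrist's pose just before it. There is no depth.
- manip.finish_job(): hands the job in; it is judged then, once.
Trained networks look in a picture, given as the dict that the camera call returned (one of the last four; its "shot" number tells which), for a name from the list of things; names that differ only in an ending like _2 or _b are one class to them, and where a whole thing is asked for, a point or a joint stands for the part that bears it (a point fixed in the world has none). Each returns a list of dicts, best first, with "conf" (0 to 1); they miss things now and then, are a little off and sometimes report something else, mostly with a low value. They report only what shows in the picture. A call takes as long as a camera call.
- manip.search_frame(picture, label): "at" ([column, row] in pixels, amid what is visible of it).
- manip.mark_of(picture, label): "at" ([column, row] in pixels: a listed point, or the origin of a listed thing).
The state is a dict: "time_s": time; "q": joint angles; "qvel": joint speeds; "joint_efforts": joint torques, N m; "position": TCP position; "ee_rot": TCP orientation; "ft_force": force on the tool from outside, world axes, zero at the start; "torque": the same for the moment, N m; "opening": finger opening in m; "finger_force": force on a finger pad.
Only numpy, scipy, OpenCV 4.12 (cv2) and the standard library are available. Lean on these libraries where they do the work, as an engineer would, in place of code of your own. Each camera call takes 0.05 s, during which the arm holds its last target. There are 200 camera calls.

## Working session

There is one attempt and no reset: what is moved stays moved. The work goes in short steps, Python scripts to look and compute and a tool call to move; the robot and the scene stay as the last step left them, time stands still between calls to the robot, and variables do not carry over. Pictures are saved under pics/ and viewed, at most 10 in all, crops included, and the job is handed in when it is done.

Besides the shell and the picture viewer there is one more tool, called after "Emit:" by a JSON object that holds its "method" and its "body", one argument or row to a line. arm_command: Moves the arm, as the interface text tells. Its arguments: {"type":"object","properties":{"rows":{"type":"array"},"squeeze":{"type":"number"}},"required":["rows"]}

```bash
mkdir -p pics; cat > h.py <<'E'
import numpy as np, cv2
from scipy.spatial.transform import Rotation as R
from bench import manip
def cam(p, obs=None):
    if 'mount' in p:
        T=np.eye(4);T[:3,:3]=R.from_rotvec(obs['ee_rot']).as_matrix();T[:3,3]=obs['position']
        M=T@np.array(p['mount']); return M[:3,:3],M[:3,3]
    Rm=R.from_rotvec(np.ravel(p['rvec'])).as_matrix(); return Rm.T,-Rm.T@np.ravel(p['tvec'])
def ray(p,uv,obs=None):
    K=np.array(p['intrinsics']); d=(np.array(uv,float)-K[:2,2])/[K[0,0],K[1,1]]
    u=d.copy()
    for _ in range(20): u=d/(1+p['k1']*(u@u))
    Rw,c=cam(p,obs); v=Rw@np.r_[u,1]; return c,v/np.linalg.norm(v)
def atz(p,uv,z,obs=None):
    c,v=ray(p,uv,obs); return c+v*(z-c[2])/v[2]
def proj(p,X,obs=None):
    Rw,c=cam(p,obs); x=Rw.T@(np.array(X)-c); u=x[:2]/x[2]; u=u*(1+p['k1']*(u@u)); K=np.array(p['intrinsics'])
    return u*[K[0,0],K[1,1]]+K[:2,2]
E
python3 - <<'E'
from h import *
o=manip.get_obs(); print({k:np.round(v,3) for k,v in o.items()}, manip.tips_ahead)
H=dict(meter=.003,dial_axis=.051,dial_pointer=.051,key_top=.042,dock=0,battery_pack=0,hex_keys=0)
for n in ['top','scene']:
    p=manip.snapshot(n); cv2.imwrite(f'pics/{n}0.png',p['image'])
    print(n,cam(p)[1])
    for l,z in H.items():
        for r in manip.mark_of(p,l)[:2]: print(l,np.round(r['at'],1),round(r['conf'],2),np.round(atz(p,r['at'],z),4))
E
```

```text
{'time_s': np.float64(0.0), 'q': array([ 1.336,  0.354,  1.634, -0.   ,  1.155, -0.002]), 'qvel': array([ 0.   , -0.001, -0.001,  0.   , -0.001,  0.   ]), 'joint_efforts': array([-1.0000e-03, -6.0524e+01, -3.4207e+01, -0.0000e+00,  9.0000e-03,
       -0.0000e+00]), 'position': array([0.144, 0.608, 0.256]), 'ee_rot': array([-3.65e-01, -3.12e+00,  2.00e-03]), 'ft_force': array([ 0.008, -0.164,  0.22 ]), 'torque': array([ 0.   ,  0.012, -0.011]), 'finger_force': np.float64(0.0), 'opening': np.float64(0.085)} 0.025
top [0.52432164 0.14400275 0.91874813]
meter [345.3 242.7] 0.63 [0.5597 0.096  0.003 ]
dial_axis [342.7 247.1] 0.65 [0.5477 0.1047 0.051 ]
dial_pointer [340.8 237.4] 0.47 [0.5701 0.1089 0.051 ]
key_top [345.2 228. ] 0.43 [0.5928 0.0979 0.042 ]
battery_pack [384.  234.5] 0.66 [5.797e-01 1.000e-04 0.000e+00]
hex_keys [372.9 160.1] 0.81 [0.7687 0.0234 0.    ]
scene [0.39986037 0.66090526 0.73681303]
meter [357.4 218.4] 0.97 [0.5556 0.1069 0.003 ]
dial_axis [360.2 207.8] 0.62 [0.5509 0.1109 0.051 ]
dial_pointer [355.  206.4] 0.61 [0.5636 0.1121 0.051 ]
key_top [357.5 221.2] 0.3 [0.5442 0.1439 0.042 ]
dock [357.1 220.2] 0.63 [0.5549 0.1102 0.    ]
battery_pack [359.3 187.6] 0.7 [0.5892 0.0063 0.    ]
hex_keys [291.8 167.7] 0.7 [0.7861 0.0156 0.    ]
hex_keys [359.5 205.2] 0.54 [0.5668 0.0628 0.    ]
```

```bash
python3 - <<'E'
import cv2
a=cv2.imread('pics/top0.png');b=cv2.imread('pics/scene0.png')
cv2.imwrite('pics/c1.png',cv2.resize(a[170:320,240:440],None,fx=4,fy=4,interpolation=2))
cv2.imwrite('pics/c2.png',cv2.resize(b[140:290,260:460],None,fx=4,fy=4,interpolation=2))
E
```

```text
(no output)
```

View pics/c1.png

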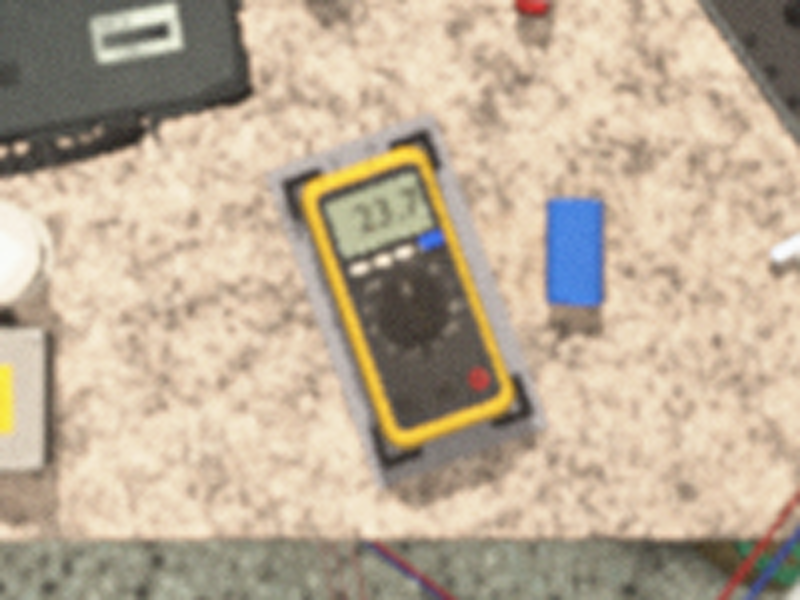

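View pics/c2.png

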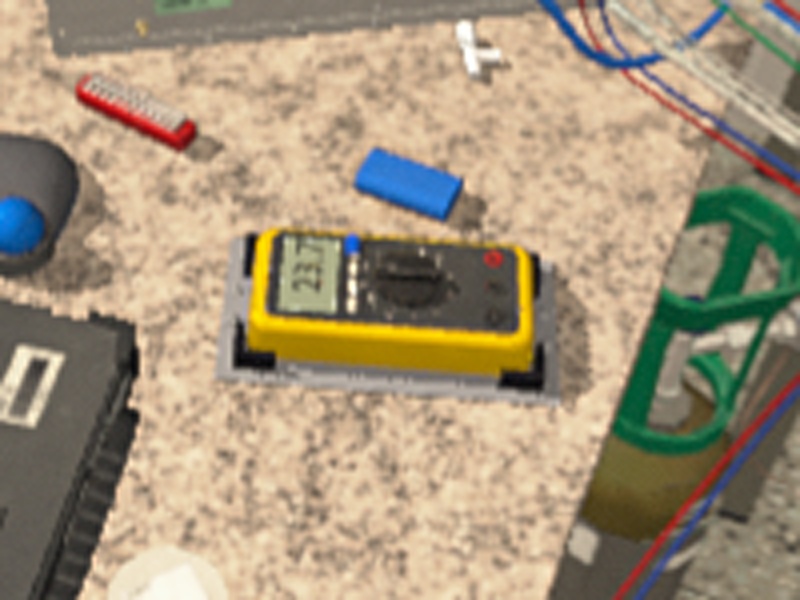

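```bash
python3 - <<'E'
from h import *
p=manip.snapshot('wrist'); o=manip.get_obs()
print(np.round(p['mount'],3),p['intrinsics'],p['k1'])
T=R.from_rotvec(o['ee_rot']).as_matrix(); print(T.round(3)); print(T.T@(np.array([.50,.09,.256])-o['position']))
cv2.imwrite('pics/w0.png',p['image'])
E
```

```text
[[-0.    -0.965 -0.263  0.067]
 [ 1.    -0.001  0.     0.001]
 [-0.    -0.263  0.965 -0.118]
 [ 0.     0.     0.     1.   ]] [[327.15444453   0.         316.36862434]
 [  0.         327.15444453 197.05204521]
 [  0.           0.           1.        ]] -0.0037138753382718634
[[-0.973  0.231  0.   ]
 [ 0.231  0.973  0.   ]
 [ 0.     0.    -1.   ]]
[-4.65747393e-01 -4.22118651e-01  2.72679354e-04]
```

View pics/w0.png

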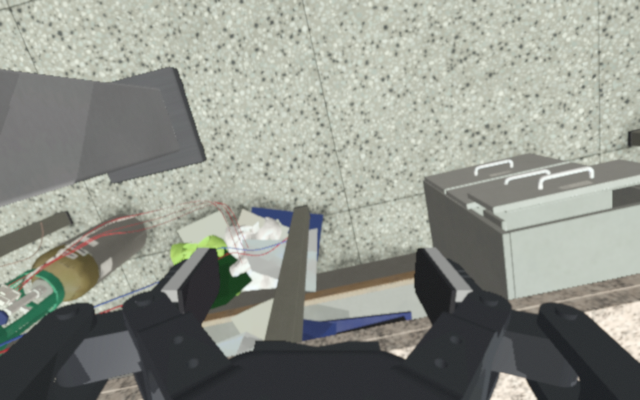

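Emit:
{"method": "arm_command", "body": {
  "rows": [
    [-30,-25,0,0,0],
    [-31,-26,0,0,0],
    [-30,-25,0,0,0],
    [-31,-26,0,0,0],
    [-30,-25,0,0,0],
    [-31,-26,0,0,0],
    [-30,-25,0,0,0],
    [-31,-26,0,0,0]
  ],
  "squeeze": 20
}}

```text
time_s: 1.65
position: [0.3353, 0.3521, 0.2565]
ee_rot: [0.364, 3.12, 0.001]
ft_force: [0.5, 0.9, -0.4]
opening: -0.0001
finger_force: 0.0
```

Emit:
{"method": "arm_command", "body": {
  "rows": [
    [-30,-25,0,0,0],
    [-31,-26,0,0,0],
    [-30,-25,0,0,0],
    [-31,-26,0,0,0],
    [-30,-25,0,0,0],
    [-31,-26,0,0,0],
    [-30,-25,0,0,0],
    [-31,-26,0,0,0],
    [0,0,40,-8,0],
    [0,0,20,-8,0],
    [0,0,0,0,0],
    [0,0,0,0,0]
  ]
}}

```text
time_s: 2.85
position: [0.525, 0.0986, 0.1967]
ee_rot: [0.067, -3.141, 0.0]
ft_force: [0.3, -0.1, 0.0]
opening: -0.0001
finger_force: 0.0
```

```bash
python3 - <<'E'
from h import *
o=manip.get_obs(); p=manip.snapshot('wrist'); print(o['position'],o['ee_rot'],o['time_s'],o['opening'])
H=dict(meter=.003,dial_axis=.051,dial_pointer=.051,key_top=.042,dock=0)
for l,z in H.items():
    for r in manip.mark_of(p,l)[:2]: print(l,np.round(r['at'],1),round(r['conf'],2),np.round(atz(p,r['at'],z,o),4))
cv2.imwrite('pics/w1.png',p['image'])
E
```

```text
[0.52502143 0.09864874 0.19666376] [ 6.66662879e-02 -3.14061031e+00  5.01752038e-05] 2.85 -6.354142504217464e-05
meter [326.  210.6] 0.97 [0.5569 0.1104 0.003 ]
dial_axis [319.5 219.1] 0.81 [0.5496 0.1031 0.051 ]
dial_pointer [324.9 240.8] 0.69 [0.5692 0.1086 0.051 ]
dial_pointer [573.  166.2] 0.6 [0.4955 0.3076 0.051 ]
dock [557.7 241.9] 0.49 [0.5819 0.3523 0.    ]
```

View pics/w1.png

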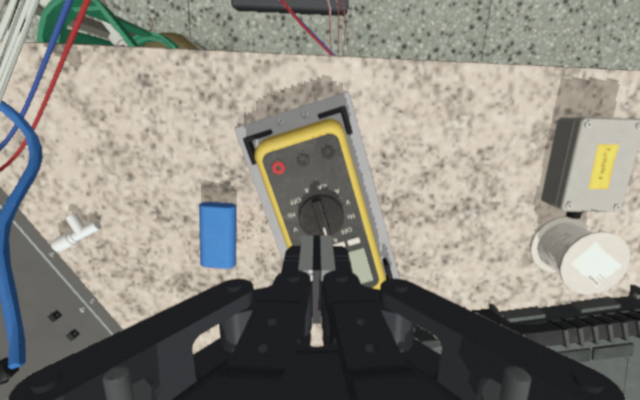

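```bash
python3 - <<'E'
import cv2
a=cv2.imread('pics/w1.png')
cv2.imwrite('pics/c3.png',cv2.resize(a[170:290,250:390],None,fx=5,fy=5,interpolation=2))
E
```

```text
(no output)
```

View pics/c3.png

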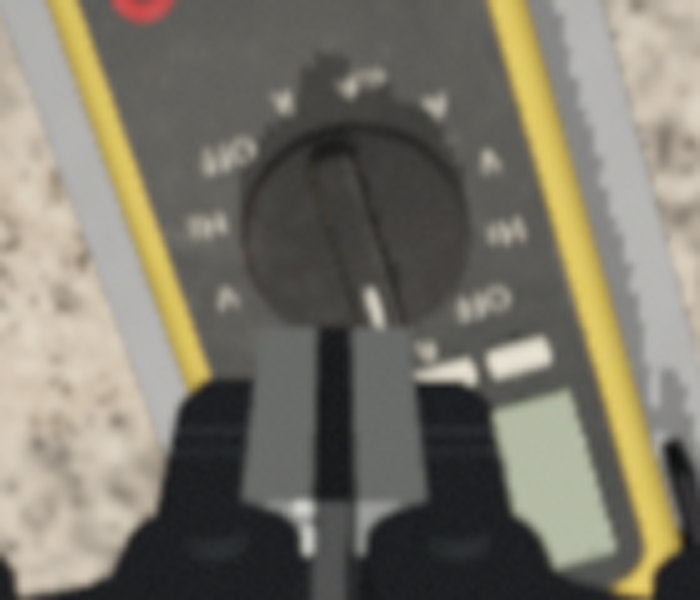

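```bash
python3 - <<'E'
from h import *
o=manip.get_obs(); p=manip.snapshot('wrist')
f=lambda u,v,z: atz(p,[250+u/5,170+v/5],z,o)
def seg(n,a,b,z):
    A,B=f(*a,z),f(*b,z); d=B-A; print(n,A.round(4),B.round(4),np.degrees(np.arctan2(d[1],d[0])).round(1),np.linalg.norm(d).round(4))
seg('left',(80,0),(210,380),.037); seg('right',(490,0),(622,500),.037)
seg('right_out',(520,0),(650,500),.037);seg('dockR',(590,0),(690,330),.003)
seg('ridge',(328,148),(385,325),.051); seg('line',(367,288),(380,325),.051)
seg('disc',(355,125),(355,340),.044);seg('discw',(243,230),(470,230),.044)
seg('keys',(445,372),(519,356),.037)
q=manip.snapshot('top')
g=lambda u,v:[240+u/4,170+v/4]
A,B=atz(q,g(431,241),.042),atz(q,g(410,307),.046);print(A,B)
for a,b in [((390,447),(308,190)),((515,400),(430,155)),((535,425),(440,120)),((382,485),(275,178))]:
    A,B=atz(q,g(*a),.02),atz(q,g(*b),.02);d=B-A;print(np.degrees(np.arctan2(d[1],d[0])))
E
```

```text
left [0.5128 0.0557 0.037 ] [0.5825 0.0799 0.037 ] 19.1 0.0738
right [0.5096 0.1262 0.037 ] [0.6034 0.1578 0.037 ] 18.6 0.099
right_out [0.5093 0.1314 0.037 ] [0.6032 0.163  0.037 ] 18.6 0.099
dockR [0.5149 0.1492 0.003 ] [0.5822 0.1756 0.003 ] 21.4 0.0723
ridge [0.5333 0.0994 0.051 ] [0.5647 0.1107 0.051 ] 19.8 0.0333
line [0.558  0.1072 0.051 ] [0.5647 0.1098 0.051 ] 21.2 0.0072
disc [0.531  0.1039 0.044 ] [0.5706 0.1059 0.044 ] 2.8 0.0396
discw [0.5508 0.0853 0.044 ] [0.5491 0.1249 0.044 ] 92.6 0.0396
keys [0.579  0.1229 0.037 ] [0.5752 0.1362 0.037 ] 105.8 0.0138
[0.58741296 0.09192939 0.042     ] [0.54859827 0.10489434 0.046     ]
17.614928030471916
18.34607768573627
16.405715121344187
19.275023408088792
```

Emit:
{"method": "arm_command", "body": {
  "rows": [
    [-30,0,20,0,0],
    [-20,0,30,0,0],
    [0,0,0,0,0]
  ]
}}

```text
time_s: 3.55
position: [0.5751, 0.1007, 0.1432]
ee_rot: [0.072, -3.138, 0.001]
ft_force: [-0.3, -0.3, 0.2]
opening: 0.0
finger_force: 0.0
```

```bash
python3 - <<'E'
from h import *
o=manip.get_obs(); p=manip.snapshot('wrist'); print(o['position'],o['ee_rot'],o['time_s'],o['opening'])
H=dict(meter=.003,dial_axis=.051,dial_pointer=.051,key_top=.042,dock=0)
for l,z in H.items():
    for r in manip.mark_of(p,l)[:2]: print(l,np.round(r['at'],1),round(r['conf'],2),np.round(atz(p,r['at'],z,o),4))
cv2.imwrite('pics/w2.png',p['image'])
c=proj(p,[.5496,.104,.051],o).astype(int);print(c)
r0,c0=max(c[1]-60,0),c[0]-80
cv2.imwrite('pics/c4.png',cv2.resize(p['image'][r0:r0+120,c0:c0+160],None,fx=5,fy=5,interpolation=2));print(r0,c0)
E
```

```text
[0.57509791 0.10074524 0.14321621] [ 7.20369396e-02 -3.13759606e+00  8.58612096e-04] 3.55 3.519303785550098e-06
dial_axis [321.4 171.5] 0.8 [0.5481 0.1035 0.051 ]
dial_axis [330.6 202.5] 0.69 [0.5688 0.1107 0.051 ]
key_top [304.1 224.6] 0.75 [0.5886 0.0933 0.042 ]
[322 173]
113 242
```

View pics/c4.png

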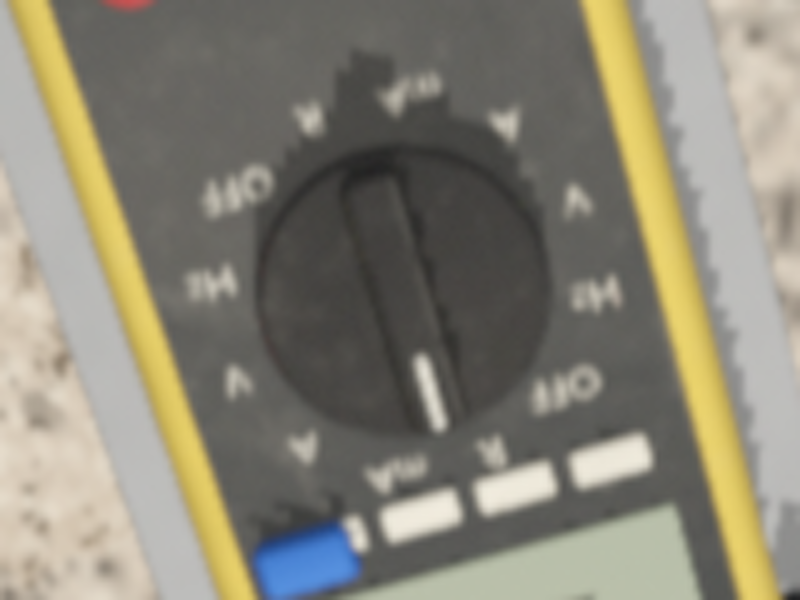

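```bash
python3 - <<'E'
from h import *
o=manip.get_obs(); p=manip.snapshot('wrist')
f=lambda a,z: atz(p,[242+a[0]/5,113+a[1]/5],z,o)
def seg(n,a,b,z):
    A,B=f(a,z),f(b,z); d=B-A; print(n,A.round(4),B.round(4),np.degrees(np.arctan2(d[1],d[0])).round(1),np.linalg.norm(d).round(4))
seg('left_in',(55,30),(250,565),.037); seg('right_in',(582,0),(735,600),.037)
seg('keys white',(380,530),(650,450),.037)
seg('ridge',(375,178),(437,430),.051); seg('ridgeL',(347,195),(413,425),.051);seg('line',(420,355),(437,430),.051)
seg('disc h',(403,145),(403,435),.044);seg('disc w',(258,290),(550,290),.044)
print('key',f((307,560),.042))
for n,a in dict(OFF=(237,190),Hz=(212,287),V=(237,382),A=(305,447),mA=(397,470),R=(492,450),OFF2=(566,388),Hz2=(596,293),V2=(578,202),A2=(507,123),mA2=(410,95),R2=(311,120)).items():
    print(n,f(a,.037)[:2].round(4),end=' ')
E
```

```text
left_in [0.5177 0.0561 0.037 ] [0.5937 0.0845 0.037 ] 20.5 0.0811
right_in [0.5105 0.1272 0.037 ] [0.5959 0.1569 0.037 ] 19.2 0.0904
keys white [0.5873 0.1035 0.037 ] [0.5733 0.1421 0.037 ] 110.0 0.0411
ridge [0.534  0.1003 0.051 ] [0.5678 0.1103 0.051 ] 16.5 0.0352
ridgeL [0.5364 0.0967 0.051 ] [0.5672 0.107  0.051 ] 18.4 0.0324
line [0.5574 0.1074 0.051 ] [0.5678 0.1103 0.051 ] 15.5 0.0107
disc h [0.5303 0.1039 0.044 ] [0.5707 0.1059 0.044 ] 2.9 0.0404
disc w [0.5509 0.085  0.044 ] [0.5491 0.125  0.044 ] 92.6 0.04
key [0.59065106 0.09307166 0.042     ]
OFF [0.5383 0.0813] Hz [0.5521 0.0781] V [0.5658 0.0819] A [0.5751 0.092 ] mA [0.578  0.1056] R [0.5743 0.1192] OFF2 [0.5645 0.1292] Hz2 [0.5505 0.1324] V2 [0.5378 0.1288] A2 [0.5274 0.1182] mA2 [0.5242 0.1047] R2 [0.5282 0.0912]
```

Emit:
{"method": "arm_command", "body": {
  "rows": [
    [8,14,0,0,0],
    [8,14,0,-7,0],
    [0,0,20,-7,0],
    [0,0,30,0,0],
    [0,0,10,0,0],
    [0,0,0,0,0],
    [0,0,0,0,0]
  ]
}}

```text
time_s: 4.6
position: [0.5578, 0.1284, 0.0871]
ee_rot: [-0.455, 3.108, 0.0]
ft_force: [-0.0, -0.1, 1.1]
opening: -0.0001
finger_force: 0.0
```

```bash
cat >> h.py <<'E'
def rel(C=(.5497,.105)):
    o=manip.get_obs(); T=R.from_rotvec(o['ee_rot']).as_matrix()
    print('pos',o['position'].round(4),'C in tool mm',(1e3*T.T@(np.array([*C,.051])-o['position'])).round(1),'toolx deg',np.degrees(np.arctan2(T[1,0],T[0,0])).round(2),'tilt',T[2].round(3),'F',np.round(o['ft_force'],2),'t',o['time_s'])
    return o
def look(name,scale=5,C=(.5497,.105),w=(80,60)):
    o=manip.get_obs(); p=manip.snapshot('wrist'); c=proj(p,[*C,.051],o).astype(int)
    r0=max(c[1]-w[1],0);c0=max(c[0]-w[0],0)
    cv2.imwrite(name,cv2.resize(p['image'][r0:r0+2*w[1],c0:c0+2*w[0]],None,fx=scale,fy=scale,interpolation=2)); print('crop',r0,c0)
    for l,z in dict(dial_axis=.051,dial_pointer=.051,key_top=.042).items():
        for r in manip.mark_of(p,l)[:2]: print(l,np.round(r['at'],1),round(r['conf'],2),np.round(atz(p,r['at'],z,o),4))
    return o,p,r0,c0
E
python3 - <<'E'
from h import *
rel(); look('pics/c5.png',4,w=(100,75))
E
```

```text
pos [0.5578 0.1284 0.0871] C in tool mm [ 14.5 -20.1  36.1] toolx deg -163.35 tilt [-0.001  0.    -1.   ] F [-0.02 -0.13  1.07] t 4.6
crop 141 174
dial_axis [270.  217.3] 0.65 [0.5507 0.1031 0.051 ]
dial_axis [285.9 202.7] 0.65 [0.5412 0.1086 0.051 ]
dial_pointer [273.7 249. ] 0.84 [0.5667 0.1091 0.051 ]
key_top [235.4 267.6] 0.86 [0.5877 0.0918 0.042 ]
```

View pics/c5.png

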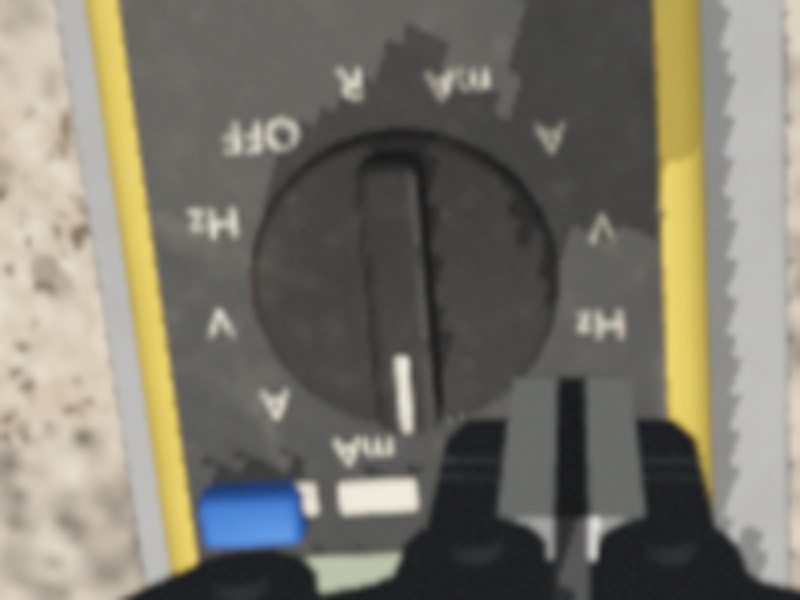

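Emit:
{"method": "arm_command", "body": {
  "rows": [
    [0,0,10,0,0],
    [0,0,6,0,0],
    [0,0,0,0,0],
    [0,-4,0,0,0],
    [0,-3,0,0,0],
    [0,0,0,0,0]
  ]
}}

```text
time_s: 5.4
position: [0.5594, 0.121, 0.0702]
ee_rot: [0.454, -3.108, -0.0]
ft_force: [-0.6, 1.2, -0.7]
opening: -0.0
finger_force: 0.5
```

```bash
python3 - <<'E'
from h import *
rel()
E
```

```text
pos [0.5594 0.121  0.0702] C in tool mm [ 13.9 -12.6  19.2] toolx deg -163.37 tilt [ 0.001  0.    -1.   ] F [-0.58  1.22 -0.74] t 5.4
```

Emit:
{"method": "arm_command", "body": {
  "rows": [
    [0,-1.2,-1,0,0],
    [-0.6,-0.8,0,3,0],
    [-0.6,-0.8,0,3,0],
    [-0.6,-0.8,0,3,0],
    [-0.6,-0.8,0,3,0],
    [0,0,0,0,0],
    [0,0,0,0,0]
  ]
}}

```text
time_s: 6.1
position: [0.563, 0.1176, 0.0714]
ee_rot: [-0.13, 3.139, -0.0]
ft_force: [-0.4, 0.2, 0.1]
opening: 0.0001
finger_force: 0.0
```

```bash
python3 - <<'E'
from h import *
rel(); look('pics/c6.png',4,w=(100,75))
E
```

```text
pos [0.563  0.1176 0.0714] C in tool mm [ 14.3 -11.4  20.4] toolx deg -175.25 tilt [-0. -0. -1.] F [-0.37  0.17  0.12] t 6.1
crop 153 189
dial_axis [282.8 230.5] 0.96 [0.551  0.1021 0.051 ]
dial_pointer [284.1 267.6] 0.56 [0.5693 0.1038 0.051 ]
```

View pics/c6.png

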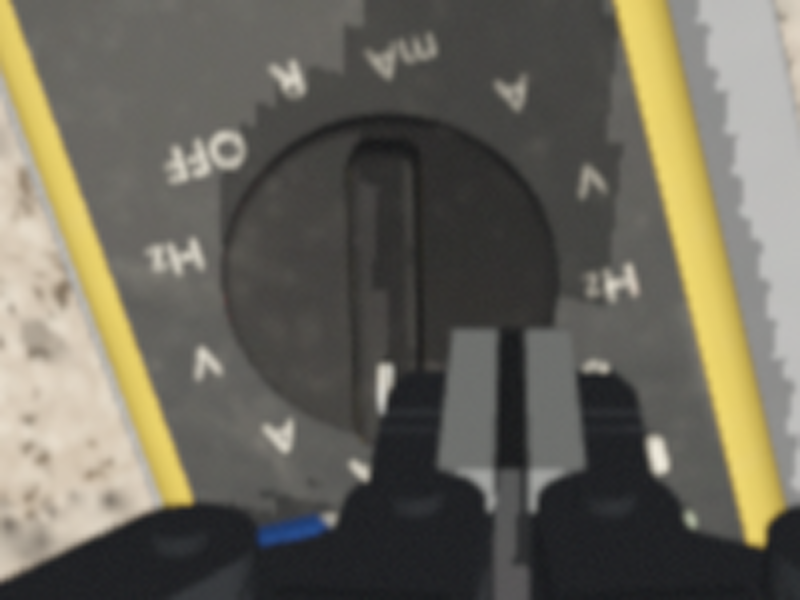

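Emit:
{"method": "arm_command", "body": {
  "rows": [
    [-0.6,-0.8,0,3,0],
    [-0.6,-0.8,0,3,0],
    [-0.6,-0.8,0,3,0],
    [-0.6,-0.8,0,3,0],
    [-0.6,-0.8,0,3,0],
    [-0.6,-0.8,0,3,0],
    [0,0,0,0,0],
    [0,0,0,0,0]
  ]
}}

```text
time_s: 7.1
position: [0.5663, 0.1131, 0.0713]
ee_rot: [0.362, 3.12, 0.001]
ft_force: [-0.4, 4.7, 1.4]
opening: 0.0004
finger_force: 2.1
```

```bash
python3 - <<'E'
from h import *
rel(); look('pics/c7.png',4,w=(100,75))
E
```

```text
pos [0.5663 0.1131 0.0713] C in tool mm [ 14.3 -11.7  20.3] toolx deg 166.76 tilt [-0.     0.001 -1.   ] F [-0.43  4.72  1.41] t 7.1
crop 153 188
dial_axis [284.7 232.8] 0.77 [0.5511 0.1028 0.051 ]
```

View pics/c7.png

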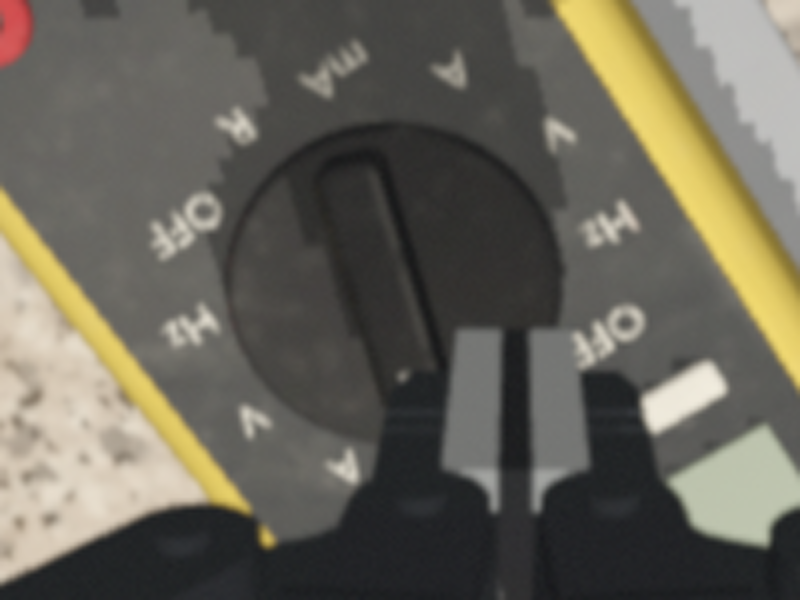

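```bash
python3 - <<'E'
from h import *
o=rel((.5508,.1028)); p=manip.snapshot('wrist')
T=R.from_rotvec(o['ee_rot']).as_matrix()
for x in (11,8,5,0):
    a=[proj(p,o['position']+T@np.array([x,s*7.4,25])/1e3,o) for s in (-1,1)]
    print(x,np.round(a,1).tolist())
f=lambda u,v,z: atz(p,[188+u/4,153+v/4],z,o)
def seg(n,a,b,z):
    A,B=f(*a,z),f(*b,z); d=B-A; print(n,A.round(4),B.round(4),np.degrees(np.arctan2(d[1],d[0])).round(1),np.linalg.norm(d).round(4),'tool',(T.T@(A-o['position'])*1e3).round(1),(T.T@(B-o['position'])*1e3).round(1))
seg('ridgeL',(325,190),(390,400),.051);seg('ridgeR',(383,165),(440,355),.051)
seg('discw',(228,280),(562,280),.044);seg('disch',(395,122),(395,440),.044)
seg('yel',(555,0),(800,370),.037)
print(o['torque'],o['ft_force'])
E
```

```text
pos [0.5663 0.1129 0.0714] C in tool mm [ 12.8 -13.4  20.4] toolx deg 166.71 tilt [-0.  0. -1.] F [-0.03  4.55  1.16] t 7.3
11 [[299.0, 232.0], [330.8, 232.0]]
8 [[299.1, 238.0], [330.7, 238.0]]
5 [[299.2, 243.9], [330.6, 243.9]]
0 [[299.3, 253.7], [330.5, 253.7]]
ridgeL [0.5349 0.0999 0.051 ] [0.5608 0.1004 0.051 ] 1.2 0.0259 tool [ 27.6 -20.   20.4] [  2.5 -13.5  20.4]
ridgeR [0.5337 0.1068 0.051 ] [0.5567 0.1074 0.051 ] 1.5 0.0231 tool [ 30.4 -13.5  20.4] [ 8.1 -7.6 20.4]
discw [0.5446 0.0844 0.044 ] [0.5536 0.1225 0.044 ] 76.7 0.0392 tool [ 14.6 -32.8  27.4] [14.6  6.4 27.4]
disch [0.5307 0.1083 0.044 ] [0.5691 0.0982 0.044 ] -14.7 0.0396 tool [ 33.6 -12.7  27.4] [ -6.  -13.7  27.4]
yel [0.5224 0.129  0.037 ] [0.5747 0.1486 0.037 ] 20.5 0.0559 tool [46.5  5.5 34.4] [ 0.1 36.7 34.4]
[ 0.88706625 -0.01798235 -0.0245276 ] [-0.0307087   4.54687589  1.15798759]
```

Emit:
{"method": "arm_command", "body": {
  "rows": [
    [0,-1,0,0,0],
    [0,-1,0,0,0],
    [0,-0.7,0,0,0],
    [0,-0.5,0,0,0],
    [0,0,0,0,0]
  ]
}}

```text
time_s: 7.85
position: [0.5653, 0.1093, 0.0712]
ee_rot: [-0.365, -3.12, 0.001]
ft_force: [-0.5, 0.4, 0.7]
opening: -0.0
finger_force: 0.0
```

```bash
python3 - <<'E'
from h import *
rel((.5508,.1013)); look('pics/c8.png',4,w=(100,75))
E
```

```text
pos [0.5653 0.1093 0.0712] C in tool mm [ 12.3 -11.1  20.2] toolx deg 166.66 tilt [ 0. -0. -1.] F [-0.5   0.43  0.72] t 7.85
crop 154 197
dial_axis [294.1 232.4] 0.6 [0.5509 0.1031 0.051 ]
dial_axis [308.9 213.9] 0.4 [0.5439 0.1117 0.051 ]
dial_pointer [286.3 269.1] 0.86 [0.5677 0.095  0.051 ]
key_top [159.8 285.3] 0.34 [0.5661 0.0289 0.042 ]
key_top [291.8 230.9] 0.33 [0.5531 0.1008 0.042 ]
```

View pics/c8.png

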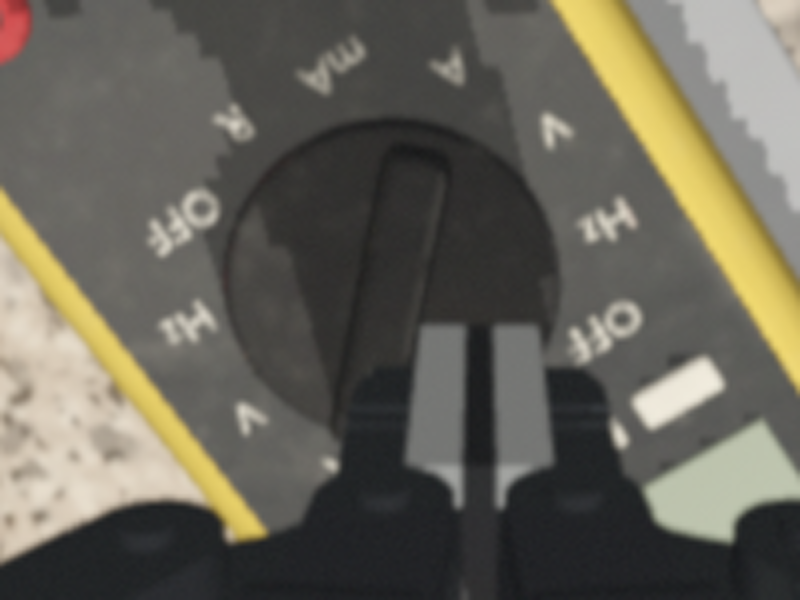

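Emit:
{"method": "arm_command", "body": {
  "rows": [
    [-0.6,-0.7,0,3,0],
    [-0.6,-0.7,0,3,0],
    [-0.6,-0.7,0,3,0],
    [-0.6,-0.7,0,3,0],
    [-0.6,-0.7,0,3,0],
    [-0.6,-0.7,0,3,0],
    [-0.6,-0.7,0,3,0],
    [-0.6,-0.7,0,3,0],
    [0,0,0,0,0]
  ]
}}

```text
time_s: 8.95
position: [0.5677, 0.1026, 0.0713]
ee_rot: [1.007, 2.976, 0.0]
ft_force: [0.8, -0.5, 0.1]
opening: 0.0002
finger_force: 0.2
```

Emit:
{"method": "arm_command", "body": {
  "rows": [
    [-0.4,-0.5,0,2,0],
    [0,0,0,0,0]
  ]
}}

```text
time_s: 9.15
position: [0.5676, 0.1019, 0.0713]
ee_rot: [-1.056, -2.959, 0.0]
ft_force: [0.3, 0.1, 0.3]
opening: 0.0002
finger_force: 0.1
```

```bash
python3 - <<'E'
from h import *
rel((.5508,.1013)); o,p,r0,c0=look('pics/c9.png',4,w=(100,75))
E
```

```text
pos [0.5676 0.1019 0.0713] C in tool mm [ 12.6 -11.1  20.3] toolx deg 140.71 tilt [-0. -0. -1.] F [0.29 0.12 0.34] t 9.15
crop 151 195
dial_axis [292.1 230.3] 0.79 [0.5503 0.1027 0.051 ]
```

Emit:
{"method": "arm_command", "body": {
  "rows": [
    [0,4,0,0,0],
    [0,3,-10,0,0],
    [0,0,-30,0,0],
    [-8,-8,-32,0,0],
    [-8,-9,0,0,0],
    [0,0,0,0,0],
    [0,0,0,0,0]
  ]
}}

```text
time_s: 10.05
position: [0.5733, 0.084, 0.1429]
ee_rot: [-1.058, -2.957, 0.0]
ft_force: [0.3, 0.2, -0.3]
opening: 0.0004
finger_force: 0.0
```

```bash
cat > ang.py <<'E'
from h import *
o=rel((.5508,.1028)); _,p,r0,c0=look('pics/c10.png',4,w=(100,75))
g=p['image'].min(axis=2).astype(int)
# white line: bright, unsaturated pixels within 19 mm of axis at ridge-top height
C=np.array([.5508,.1028]); pts=[]
for v in range(p['image'].shape[0]):
    for u in range(p['image'].shape[1]):
        if g[v,u]>95:
            X=atz(p,[u,v],.051,o)[:2]-C
            if np.hypot(*X)<.0195: pts.append([*X*1e3,g[v,u]])
pts=np.array(pts); print(len(pts))
if len(pts):
    w=pts[:,2]-80; m=(pts[:,:2]*w[:,None]).sum(0)/w.sum()
    u,s,vt=np.linalg.svd((pts[:,:2]-m)*np.sqrt(w)[:,None]); print('centroid mm',m.round(1),'angle',np.degrees(np.arctan2(m[1],m[0])).round(1),'axis',np.degrees(np.arctan2(vt[0,1],vt[0,0])).round(1),s.round(1)); print(pts.round(1).tolist()[:40])
# yellow frame orientation: largest yellow blob min-area rect at face height
h=cv2.cvtColor(p['image'],cv2.COLOR_BGR2HSV)
b=cv2.inRange(h,(100,150,80),(130,255,255)); n,l,st,ce=cv2.connectedComponentsWithStats(b)
for i in range(1,n):
    if st[i,4]>30: print('blue',st[i].tolist(),ce[i].round(1),atz(p,ce[i],.042,o).round(4))
E
python3 ang.py
```

```text
pos [0.5733 0.084  0.1429] C in tool mm [29.2  0.3 92. ] toolx deg 140.62 tilt [ 0.001 -0.    -1.   ] F [ 0.28  0.21 -0.3 ] t 10.05
crop 89 217
dial_axis [317.3 169.7] 0.84 [0.5521 0.1029 0.051 ]
dial_pointer [323.7 195. ] 0.7 [0.5679 0.0954 0.051 ]
key_top [337.3 214.7] 0.8 [0.5871 0.0924 0.042 ]
80
centroid mm [10.1 -5.3] angle -27.8 axis -7.2 [227.9 191.9]
[[5.3, -2.7, 105.0], [5.7, -2.2, 109.0], [5.4, -3.6, 116.0], [5.8, -3.1, 160.0], [6.2, -2.6, 165.0], [6.7, -2.1, 121.0], [5.9, -4.0, 135.0], [6.3, -3.5, 187.0], [6.8, -3.0, 195.0], [7.2, -2.5, 153.0], [6.4, -4.4, 127.0], [6.9, -3.9, 183.0], [7.3, -3.4, 202.0], [7.7, -2.9, 174.0], [8.1, -2.4, 112.0], [7.0, -4.9, 108.0], [7.4, -4.4, 167.0], [7.8, -3.8, 203.0], [8.2, -3.3, 190.0], [8.6, -2.8, 128.0], [7.9, -4.8, 155.0], [8.3, -4.3, 204.0], [8.7, -3.8, 200.0], [9.1, -3.3, 142.0], [8.4, -5.2, 145.0], [8.8, -4.7, 197.0], [9.2, -4.2, 202.0], [9.7, -3.7, 157.0], [-2.3, -19.3, 97.0], [8.9, -5.6, 128.0], [9.4, -5.1, 183.0], [9.8, -4.6, 202.0], [10.2, -4.1, 174.0], [10.6, -3.6, 111.0], [-1.4, -19.3, 102.0], [9.5, -6.1, 106.0], [9.9, -5.5, 165.0], [10.3, -5.0, 202.0], [10.7, -4.5, 187.0], [11.1, -4.0, 124.0]]
blue [330, 209, 18, 19, 203] [338.3 218. ] [0.5894 0.0914 0.042 ]
blue [211, 225, 71, 64, 1874] [246.1 255.6] [0.5695 0.0216 0.042 ]
blue [0, 291, 57, 76, 1067] [ 39.  321.5] [ 0.5086 -0.1405  0.042 ]
blue [525, 318, 52, 41, 1332] [553.1 335.8] [0.773  0.1611 0.042 ]
```

Emit:
{"method": "arm_command", "body": {
  "rows": [
    [8,9,0,0,0],
    [8,8,32,0,0],
    [0,0.5,30,0,0],
    [0,0,10,0,0],
    [0,0,0,0,0],
    [0,-3.5,0,0,0],
    [0,-2,0,0,0],
    [0,-2,0,0,0],
    [0,0,0,0,0]
  ]
}}

```text
time_s: 11.15
position: [0.5678, 0.1017, 0.0717]
ee_rot: [1.057, 2.958, 0.0]
ft_force: [1.5, 0.6, 0.5]
opening: 0.0001
finger_force: 0.4
```

Emit:
{"method": "arm_command", "body": {
  "rows": [
    [-0.6,-0.7,0,3,0],
    [-0.4,-0.5,0,2,0],
    [0,0,0,0,0],
    [0,0,0,0,0]
  ]
}}

```text
time_s: 11.55
position: [0.5675, 0.1002, 0.0713]
ee_rot: [-1.184, -2.91, 0.0]
ft_force: [0.2, -0.9, 0.1]
opening: 0.0001
finger_force: 0.0
```

```bash
python3 - <<'E'
from h import *
rel((.5508,.1028))
E
```

```text
pos [0.5675 0.1002 0.0713] C in tool mm [13.8 -9.7 20.3] toolx deg 135.71 tilt [ 0. -0. -1.] F [ 0.18 -0.89  0.06] t 11.55
```

Retract and measure the dial from the image numerically.

Emit:
{"method": "arm_command", "body": {
  "rows": [
    [0,4,0,0,0],
    [0,3,-10,0,0],
    [0,0,-30,0,0],
    [-8,-8,-32,0,0],
    [-8,-9,0,0,0],
    [0,0,0,0,0],
    [0,0,0,0,0]
  ]
}}

```text
time_s: 12.25
position: [0.5716, 0.0819, 0.1428]
ee_rot: [-1.186, -2.908, 0.001]
ft_force: [-0.4, -0.7, 0.4]
opening: -0.0002
finger_force: 0.0
```

```bash
python3 ang.py; python3 - <<'E'
from h import *
# meter yaw from the grey/yellow frame edges: yellow mask, fit long lines
o=manip.get_obs(); p=manip.snapshot('wrist')
h=cv2.cvtColor(p['image'],cv2.COLOR_BGR2HSV); y=cv2.inRange(h,(20,110,90),(34,255,255))
E=cv2.Canny(y,50,150); L=cv2.HoughLinesP(E,1,np.pi/360,30,minLineLength=45,maxLineGap=6)
for a in (L[:,0] if L is not None else []):
    A,B=atz(p,a[:2],.037,o),atz(p,a[2:],.037,o); d=B-A; print(A[:2].round(3),B[:2].round(3),np.degrees(np.arctan2(d[1],d[0])).round(1))
E
```

```text
pos [0.5716 0.0819 0.1428] C in tool mm [29.4  0.4 91.8] toolx deg 135.63 tilt [ 0.001 -0.001 -1.   ] F [-0.44 -0.71  0.36] t 12.25
crop 89 217
dial_axis [314.2 166.7] 0.67 [0.5492 0.1025 0.051 ]
dial_pointer [307.2 196. ] 0.87 [0.56   0.0854 0.051 ]
key_top [340.6 212.5] 0.57 [0.5864 0.0918 0.042 ]
93
centroid mm [  5.8 -10.2] angle -60.3 axis -40.1 [252.  191.2]
[[1.8, -5.6, 100.0], [1.8, -6.6, 125.0], [2.3, -6.1, 155.0], [2.7, -5.6, 137.0], [1.8, -7.5, 104.0], [2.3, -7.0, 159.0], [2.7, -6.6, 189.0], [3.2, -6.1, 166.0], [3.7, -5.6, 106.0], [2.3, -8.0, 125.0], [2.8, -7.5, 180.0], [3.2, -7.0, 198.0], [3.7, -6.6, 167.0], [4.1, -6.1, 106.0], [2.8, -8.4, 142.0], [3.2, -8.0, 195.0], [3.7, -7.5, 201.0], [4.2, -7.0, 155.0], [3.3, -8.9, 152.0], [3.7, -8.4, 202.0], [4.2, -8.0, 201.0], [4.6, -7.5, 146.0], [3.7, -9.4, 156.0], [4.2, -8.9, 203.0], [4.7, -8.4, 197.0], [5.1, -8.0, 136.0], [3.8, -10.3, 104.0], [4.2, -9.8, 164.0], [4.7, -9.4, 201.0], [5.1, -8.9, 186.0], [5.6, -8.4, 124.0], [4.2, -10.8, 120.0], [4.7, -10.3, 177.0], [5.1, -9.8, 200.0], [5.6, -9.4, 171.0], [6.1, -8.9, 109.0], [18.9, 4.2, 106.0], [4.7, -11.3, 137.0], [5.2, -10.8, 191.0], [5.6, -10.3, 198.0]]
blue [334, 207, 17, 18, 201] [341.6 215.2] [0.5884 0.091  0.042 ]
blue [220, 231, 63, 58, 1586] [251.3 258. ] [0.5662 0.0214 0.042 ]
blue [543, 300, 55, 46, 1950] [570.4 322.3] [0.776  0.1578 0.042 ]
blue [14, 313, 62, 44, 704] [ 51.9 329.3] [ 0.4986 -0.1348  0.042 ]
[0.482 0.114] [0.612 0.16 ] 19.5
[0.512 0.049] [0.622 0.089] 19.9
[0.507 0.051] [0.633 0.097] 20.0
[0.477 0.119] [0.61  0.167] 19.6
[0.496 0.053] [0.478 0.104] 109.8
[0.489 0.048] [0.468 0.107] 109.4
[0.639 0.116] [0.626 0.156] 109.1
[0.637 0.104] [0.618 0.156] 110.0
[0.555 0.064] [0.625 0.09 ] 19.9
[0.502 0.05 ] [0.546 0.066] 19.4
```

Emit:
{"method": "arm_command", "body": {
  "rows": [
    [-5.7,19.4,0,0,0],
    [0,0,0,-8,0],
    [0,0,0,-8,0],
    [0,0,0,-8,0],
    [0,0,0,-8,0],
    [0,0,0,-8,0],
    [0,0,0,-8,0],
    [0,0,0,-8,0],
    [0,0,0,-8,0],
    [0,0,30,0,0],
    [0,0,20,0,0],
    [0,0,0,0,0]
  ]
}}

```text
time_s: 13.7
position: [0.5876, 0.0918, 0.0904]
ee_rot: [0.536, -3.09, -0.0]
ft_force: [0.0, -0.1, -1.1]
opening: 0.0002
finger_force: 0.0
```

```bash
python3 - <<'E'
from h import *
o=rel((.5892,.0918)); p=manip.snapshot('wrist')
for l,z in dict(dial_axis=.051,dial_pointer=.051,key_top=.042).items():
    for r in manip.mark_of(p,l)[:2]: print(l,np.round(r['at'],1),round(r['conf'],2),np.round(atz(p,r['at'],z,o),4))
for n in ('top','scene'):
    q=manip.snapshot(n)
    for l,z in dict(dial_axis=.051,dial_pointer=.051,key_top=.042).items():
        for r in manip.mark_of(q,l)[:1]: print(n,l,round(r['conf'],2),np.round(atz(q,r['at'],z),4))
E
```

```text
pos [0.5876 0.0918 0.0904] C in tool mm [-1.7 -0.6 39.4] toolx deg -160.32 tilt [ 0.005  0.001 -1.   ] F [ 0.03 -0.09 -1.07] t 13.7
dial_axis [361.6 181. ] 0.59 [0.5499 0.1028 0.051 ]
dial_pointer [327.3 190.4] 0.89 [0.56   0.0885 0.051 ]
key_top [312.9 234.8] 0.73 [0.5879 0.0908 0.042 ]
key_top [360.5 181.8] 0.51 [0.5519 0.1043 0.042 ]
top dial_axis 0.58 [0.5497 0.1051 0.051 ]
top dial_pointer 0.54 [0.5569 0.089  0.051 ]
scene dial_axis 0.81 [0.5493 0.1112 0.051 ]
scene dial_pointer 0.48 [0.5564 0.0872 0.051 ]
```

Emit:
{"method": "arm_command", "body": {
  "rows": [
    [-1,-0.5,10,0,0],
    [0,0,9,0,0],
    [0,0,3,0,0],
    [0,0,0,0,0]
  ]
}}

```text
time_s: 14.7
position: [0.5901, 0.0917, 0.0701]
ee_rot: [0.536, -3.094, -0.0]
ft_force: [0.7, -0.1, 0.1]
opening: 0.0001
finger_force: 0.0
```

Emit:
{"method": "arm_command", "body": {
  "rows": [
    [0,0,1.5,0,0],
    [0,0,1.5,0,0],
    [0,0,0,0,0]
  ]
}}

```text
time_s: 15.0
position: [0.5908, 0.0918, 0.0683]
ee_rot: [-0.536, 3.095, -0.0]
ft_force: [0.0, -0.8, -0.2]
opening: 0.0002
finger_force: 0.0
```

```bash
python3 - <<'E'
from h import *
o=rel((.5888,.0914)); print(o['q'].round(3),o['qvel'].round(3),o['joint_efforts'].round(2),o['torque'].round(3))
E
```

```text
pos [0.5908 0.0918 0.0683] C in tool mm [ 2.   0.3 17.3] toolx deg -160.34 tilt [-0. -0. -1.] F [ 0.01 -0.82 -0.24] t 15.0
[ 0.152  0.544  1.823 -0.     0.775 -1.762] [-0.001 -0.005 -0.001  0.001  0.002 -0.001] [-0.000e+00 -6.349e+01 -2.434e+01 -0.000e+00 -5.000e-02 -0.000e+00] [ 0.001 -0.01  -0.005]
```

Emit:
{"method": "arm_command", "body": {
  "rows": [
    [1.8,0,0,0,0],
    [0,0,2,0,0],
    [0,0,0,0,0]
  ]
}}

```text
time_s: 15.3
position: [0.5891, 0.0912, 0.0663]
ee_rot: [-0.536, 3.095, -0.0]
ft_force: [-0.6, -1.0, 1.7]
opening: -0.0
finger_force: 1.0
```

Emit:
{"method": "arm_command", "body": {
  "rows": [
    [0,0,1,0,0],
    [0,0,1,0,0],
    [0,0,0,0,0],
    [0,0,0,0,0]
  ]
}}

```text
time_s: 15.7
position: [0.5892, 0.0911, 0.0643]
ee_rot: [0.536, -3.095, 0.0]
ft_force: [-0.9, -0.1, 3.5]
opening: 0.0002
finger_force: 1.6
```

Emit:
{"method": "arm_command", "body": {
  "rows": [
    [0,0,0.7,0,0],
    [0,0,0.5,0,0],
    [0,0,0,0,0]
  ]
}}

```text
time_s: 16.0
position: [0.5892, 0.0911, 0.0639]
ee_rot: [-0.536, 3.095, -0.0]
ft_force: [-3.5, -1.8, 12.0]
opening: 0.0002
finger_force: 6.0
```

Bottomed hard (12 N). Now release straight up and check.

Emit:
{"method": "arm_command", "body": {
  "rows": [
    [0,0,-1,0,0],
    [0,0,-3,0,0],
    [0,0,-10,0,0],
    [0,0,-30,0,0],
    [-15,0,-30,0,0],
    [0,0,0,0,0],
    [0,0,0,0,0],
    [0,0,0,0,0]
  ]
}}

```text
time_s: 16.8
position: [0.6023, 0.0961, 0.1364]
ee_rot: [0.536, -3.094, -0.0]
ft_force: [-0.2, 0.5, -0.0]
opening: 0.0
finger_force: 0.0
```

```bash
python3 ang.py | grep -v '^\[\['; python3 - <<'E'
from h import *
q=manip.snapshot('top')
for l,z in dict(meter=.003,dial_axis=.051,dial_pointer=.051,battery_pack=0,hex_keys=0).items():
    for r in manip.mark_of(q,l)[:1]: print('top',l,round(r['conf'],2),np.round(atz(q,r['at'],z),4))
E
```

```text
pos [0.6023 0.0961 0.1364] C in tool mm [46.2 23.6 85.5] toolx deg -160.33 tilt [ 0.002  0.    -1.   ] F [-0.18  0.53 -0.03] t 16.8
crop 66 257
dial_axis [355.4 137.1] 0.94 [0.5478 0.1028 0.051 ]
dial_pointer [324.1 147.8] 0.92 [0.5604 0.087  0.051 ]
key_top [312.6 187.9] 0.6 [0.5889 0.0894 0.042 ]
100
centroid mm [ 5.5 -8.3] angle -56.7 axis -90.5 [578.1 180.8]
blue [171, 84, 69, 97, 3479] [205.7 132.6] [0.5776 0.0131 0.042 ]
blue [304, 182, 21, 12, 228] [314.1 187.6] [0.5884 0.0903 0.042 ]
top meter 0.59 [0.5611 0.0982 0.003 ]
top dial_axis 0.96 [0.547  0.1035 0.051 ]
top dial_pointer 0.56 [0.5587 0.0852 0.051 ]
top battery_pack 0.59 [ 0.5822 -0.0037  0.    ]
top hex_keys 0.73 [0.5661 0.0852 0.    ]
```

```bash
python3 -c "
from bench import manip; print(manip.finish_job())"
```

```text
the job is handed in; nothing more can be done
None
```

I turned the dial clockwise to volts with the closed fingertips, pressed the blue key until it bottomed (12 N) and released it; the last camera measurement puts the dial at about −73° (volts is −75°), with the meter in its dock. I handed the job in at about 17 s, but the hand-in returned no verdict, so I have no confirmation that it passed.

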